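# Pin the recipe box shut with its C-hook

### The arm

A 6-joint arm with a two-finger parallel gripper is mounted at the origin on a cart in front of the work surface, level with it; the furniture and walls round the work are solid. World frame = base frame: x ahead of the robot, y to its left, z up, the work surface at z = 0. Lengths are in m, angles in rad, forces in N, time in s.
With the tool pointing down it reaches from about 0.3 to 0.875 m from the base axis. Payload 4.2 kg.
Tool frame: the origin (TCP) lies between the finger pads; the fingertips stand 14 mm ahead of it and the grasp point (between the pads) lies 5 mm behind it (nose_length is the distance from the TCP to the fingertips, in m); z points along the fingers, y is the line along which they close (so a half turn about z gives the same grasp; the last joint's range is limited). The gripper opens to 85 mm and grips with 20 to 120 N. Pads are 22 mm wide; open, the fingers measure 114 mm over their backs; the gripper's body (76 mm by 85 mm) begins 54 mm behind the grasp point. The pads swing forward as they close: fully open they stand 13 mm farther back than shut.
Start: joints at [1.204, 0.32, 1.565, -0, 1.257, -0.02], TCP at [0.195, 0.541, 0.245] pointing down, gripper open.
Joint ranges: [-3.11, 3.11], [-0.84, 2.01], [0.21, 2.61], [-1.34, 4.49], [0.05, 2.63], [-2.56, 2.56]. Speed limits (rad/s): [2.57, 2.57, 3.14, 3.14, 3.14, 3.14].

### API

Orientations are given as a 3x3 rotation matrix whose columns are the frame's x, y, z axes.
In Python, from rig import get_state, read_camera, camera_info, close_job, boxes_of, tip_of, nose_length gives the robot as it stands.
- The arm moves only by the shell command python3 -m creep 'ROWS' [FORCE]. ROWS is a JSON object of lists of equal length, an entry for each row: "offset": the shift along the tool's x, y, z normalised to -1 to 1, where 1 is 150 mm, a list of three; "twist": the turn, a rotation vector about the tool's x, y, z normalised to -1 to 1, where 1 is 0.15 rad, a list of three; "grip": the gripper's target within -1 to 1 (shut at 1, half-way at 0, fully open at -1). In form: {"offset": [[dx, dy, dz], ...], "twist": [[ax, ay, az], ...], "grip": [grip, ...]}. A call has 1 to 20 rows; each row shifts and turns the commanded pose from where the row before left it, along the tool's axes as they then stand; what a row does not reach is not made up. A row lasts 1/8 s, in which the tool goes at most 62.5 mm and 10.7 degrees, less where a joint would pass 70% of its speed; a pose out of reach is approached as far as the arm can. A call with a number of a shift or a turn outside -1 to 1 is refused whole. A call with a gripper value outside its range is refused whole. The fingers move at their own pace and stop on an object; FORCE is the grip in N (left out, the last holds). Time passes only in rows, so rows that do not move let the fingers close. It gives the time, the measured TCP pose, the force, the opening and the grip force at its end, in the units of the state.
- get_state(): the state, without advancing time (a new reading comes with each control period).
- read_camera(name): name is "side" or "top"; returns (picture, depth): 420x560x3 uint8, red, green, blue; 420x560 float32, m along the optical axis (not along the pixel's ray), 0 where there is no reading.
- camera_info(name): a dict with "vertical_fov" (degrees; the focal length in pixels is half the picture's height over the tangent of half this angle, whatever the lens; pixels are square), "cx", "cy" (the principal point, pixels), "dist" ([k1, k2, p1, p2, k3] as OpenCV has them; the pictures are not rectified), "rvec" (rotation vector, rad) and "tvec" (3), from world to camera coordinates, as OpenCV has them. Camera axes: x right, y down, z forward; pixel columns grow to the right and rows downward; lengths in m; the calibration is good to about 2 mm. A picture is of the moment at which its call begins. camera_info takes no time and is no camera call.
- close_job(): hands the job in; it is judged then, once.
Trained networks look in the newest picture that a camera, given by its name, has taken for a name from the list of things; names that differ only in an ending like _2 or _b are one class to them, and where a whole thing is asked for, a point or a joint stands for the part that bears it (a point fixed in the world has none). Each returns a list of dicts, best first, with "confidence" (0 to 1); they miss things now and then, are a little off and sometimes report something else, mostly with a low value. They report only what shows in the picture. A call takes as long as a camera call.
- boxes_of(label, camera): "point" ([x, y, z] in m, in world coordinates, good to about 4 mm: the middle of the surface that is visible of it).
- tip_of(label, camera): "point" ([x, y, z] in m, in world coordinates, good to about 4 mm: a listed point, or the origin of a listed thing).
The state is a dict: "time": time; "qpos": joint angles; "qvel": joint speeds; "effort": joint torques, N m; "tool_pos": TCP position; "tcp_rot": TCP orientation; "contact_force": force on the tool from outside, world axes, zero at the start; "moment": the same for the moment, N m; "opening": opening from 0.0 (shut) to 1.0 (fully open); "gripper_force": force on a finger pad.
Only numpy, scipy, OpenCV 4.12 (cv2) and the standard library are available. Lean on these libraries where they do the work, as an engineer would, in place of code of your own. Each camera call takes 0.05 s, during which the arm holds its last target. There are 200 camera calls.

### The job

Pin the green recipe box shut: take the red-handled C-hook and swing its point round through the brass ring on the front of the box, until the ring sits at about the middle of the hook's curve. Then set the hook down so that it lies flat on the counter, still through the ring, and let go. Leave the blue-handled hook where it is.

Things in the scene. Friction and masses are not known exactly. Their poses are not given: they have to be found in the camera images.
- red_hook_handle (a point): centre of the red handle of the C-hook to use (one loose rigid piece, about 0.12 kg). The handle is an upright plate: 14 mm thick along x (grasp across this), 34 mm wide along y, 50 mm tall; this point is 35 mm above the counter while the hook lies flat, with z up. The arc's centre lies 55 mm toward -x. The hook's bar is 30 mm below this point and leaves the handle toward +y.
- red_hook_centre (a point): centre of the red hook's arc, at the height of its bar's centreline (5 mm above the counter when flat); x points to the handle, z up. The bar is round steel, 10 mm thick, and follows a circle of centreline radius 55 mm about this point: seen from above, anticlockwise from the handle through 210 degrees to the free rounded point. The rest of the circle is open.
- red_hook_mid (a point): middle of the red hook's curve: the point on the bar's centreline 105 degrees anticlockwise from the handle
- blue_hook_handle (a point): centre of the blue handle of another hook of the same shape, to be left alone
- eye (a point): centre of the upright brass ring at the front of the green tin recipe box (113 x 151 x 76 mm tall); both fixed. Hole 31 mm across, ring bar 7 mm thick, centre 23 mm above the counter, inside of the lower rim 7.5 mm above it. y runs along the hole's axis (level, parallel to the box's front); x points square into the box, whose front is 21 mm away; z up. Free toward -x and along y.

How it is judged:
At the end, for the whole second after the job is handed in: The red hook passes through the ring: the middle of its curve within 32 mm of the ring's centre, that centre 40 to 70 mm (level) from the arc's centre. It lies flat (within 0.2 rad, handle centre below 45 mm, middle of the curve below 30 mm) and at rest (distance between red_hook_mid and eye below 0.032 m and horizontal distance between red_hook_centre and eye between 0.04 and 0.07 m and height (world z) of red_hook_mid below 0.03 m and height (world z) of red_hook_handle below 0.045 m and angle between red_hook_centre's own z axis and vertical below 0.2 rad and linear speed of red_hook below 0.01 m/s); the robot touches nothing.
It fails at once if the blue-handled hook is moved more than 25 mm (distance of blue_hook_handle from where it was at the start of the episode above 0.025 m).
It also fails if it takes over 45 s, if anything falls off the work surface, if the arm or the gripper's body presses on something with over 40 N, if the wrist force passes 120 N, or if a joint passes its speed limit or range.

## Working session

There is one attempt and no reset: what is moved stays moved. The work goes in short steps, Python scripts to look and compute and a shell command to move; the robot and the scene stay as the last step left them, time stands still between calls to the robot, and variables do not carry over. Pictures are saved under pics/ and viewed, at most 10 in all, crops included, and the job is handed in when it is done.

```bash
mkdir -p pics; ls
python3 - <<'E'
from rig import *
import cv2,numpy as np
s=get_state();print(s['time'],s['tool_pos'],s['tcp_rot'],nose_length() if callable(nose_length) else nose_length)
P=[]
for c in ['top','side']:
    im,d=read_camera(c);P.append(im)
    cv2.imwrite(f'pics/{c}0.png',im[:,:,::-1])
    for n in ['red_hook_handle','red_hook_centre','red_hook_mid','blue_hook_handle','eye']:
        print(c,n,[(np.round(r['point'],4).tolist(),round(r['confidence'],2)) for r in tip_of(n,c)[:3]])
E
```

```text
pics
0.0 [0.19528646 0.54032291 0.24447818] [[-9.40446059e-01  3.39942369e-01 -6.29710421e-04]
 [ 3.39942952e-01  9.40444508e-01 -1.70796110e-03]
 [ 1.15993649e-05 -1.82031090e-03 -9.99998343e-01]] 0.014
top red_hook_handle [([0.4194, 0.2504, 0.0335], 0.97)]
top red_hook_centre []
top red_hook_mid [([0.486, 0.1993, 0.0079], 0.58)]
top blue_hook_handle [([0.4245, -0.2083, 0.0405], 0.72)]
top eye [([0.5767, 0.0134, 0.0251], 0.61)]
side red_hook_handle [([0.423, 0.2504, 0.0363], 0.82)]
side red_hook_centre [([0.4766, 0.2528, 0.0047], 0.96)]
side red_hook_mid [([0.4905, 0.1996, 0.0081], 0.88)]
side blue_hook_handle [([0.4244, -0.2122, 0.0332], 0.73)]
side eye [([0.577, 0.0137, 0.0256], 0.71)]
```

View pics/top0.png

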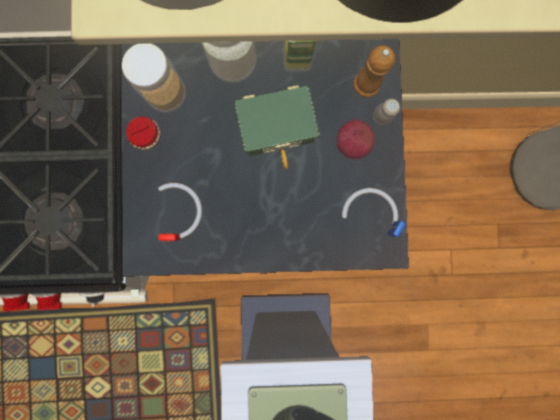

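View pics/side0.png

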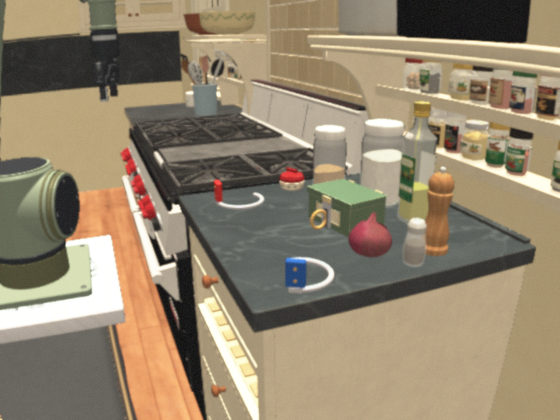

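The top view shows the red hook at about (180,212) with its handle at (170,237). The box is at (278,118) and its ring at (284,157). The blue hook, at (370,205), is well clear. Next I'll fit the hook and box geometry.

```bash
cat > h.py <<'E'
from rig import *
import cv2,numpy as np
from scipy.optimize import least_squares
def plane(uv,cam,z):
    c=camera_info(cam);f=210/np.tan(np.radians(c['vertical_fov'])/2)
    K=np.array([[f,0,c['cx']],[0,f,c['cy']],[0,0,1.]])
    n=cv2.undistortPoints(np.float64(uv).reshape(-1,1,2),K,np.array(c['dist'],float)).reshape(-1,2)
    R=cv2.Rodrigues(np.float64(c['rvec']))[0];t=np.ravel(c['tvec']);o=-R.T@t
    d=np.c_[n,np.ones(len(n))]@R
    return (o+d*((z-o[2])/d[:,2])[:,None])[:,:2]
def mask_uv(m,roi):
    k=np.zeros(m.shape,bool);u0,v0,u1,v1=roi;k[v0:v1,u0:u1]=m[v0:v1,u0:u1]
    v,u=np.nonzero(k);return np.c_[u,v]
E
python3 - <<'E'
from h import *
im,_=read_camera('top');hsv=cv2.cvtColor(im,cv2.COLOR_RGB2HSV);H,S,V=[hsv[...,i].astype(int) for i in range(3)]
bar=plane(mask_uv((V>140)&(S<50),(145,175,215,245)),'top',.008)
r=least_squares(lambda p:np.hypot(*(bar-p[:2]).T)-p[2],[.476,.252,.055],loss='soft_l1',f_scale=.003)
c=r.x[:2];print('circle',r.x,len(bar),np.abs(r.fun).mean())
a=np.degrees(np.arctan2(*(bar-c).T[::-1]))%360;a=np.sort((a-100)%360+100);print('ang range',a[0],a[-1])
red=plane(mask_uv((S>150)&((H<8)|(H>172))&(V>90),(150,220,200,250)),'top',.058)
h=red.mean(0);print('handle',h,len(red),np.ptp(red,0),'dist',np.hypot(*(h-c)),'theta',np.degrees(np.arctan2(*(h-c)[::-1]))%360)
R=cv2.minAreaRect(np.float32(red)*1000);print(R)
g=mask_uv((H>50)&(H<90)&(S>60)&(V>40),(230,80,325,158))
m=np.zeros(H.shape,np.uint8);m[g[:,1],g[:,0]]=255
m=cv2.morphologyEx(m,cv2.MORPH_OPEN,np.ones((7,7)));v,u=np.nonzero(m)
print('box',cv2.minAreaRect(np.float32(plane(np.c_[u,v],'top',.076))*1000))
ye=plane(mask_uv((H>10)&(H<28)&(S>110)&(V>110),(270,145,300,172)),'top',.03)
print('ring',ye.mean(0),len(ye),ye.min(0),ye.max(0),np.linalg.svd(ye-ye.mean(0))[2][0])
for n in ['eye','red_hook_handle']:
  print(n,[np.round(q['point'],4) for c in ['top','side'] for k in range(2) for q in (read_camera(c),tip_of(n,c))[1][:1]])
E
```

```text
circle [0.47454464 0.25035252 0.05501822] 386 0.0022893508846441985
ang range 195.19612631982147 391.3776852424903
handle [0.41933967 0.24907927] 129 [0.01269357 0.03777348] dist 0.055219655044082286 theta 181.32124304856623
((419.2335510253906, 247.93092346191406), (37.8453483581543, 11.926399230957031), 88.52293395996094)Traceback (most recent call last):
  File "<stdin>", line 13, in <module>
  File "h.py", line 7, in plane
    n=cv2.undistortPoints(np.float64(uv).reshape(-1,1,2),K,np.array(c['dist'],float)).reshape(-1,2)
      ~~~~~~~~~~~~~~~~~~~^^^^^^^^^^^^^^^^^^^^^^^^^^^^^^^^^^^^^^^^^^^^^^^^^^^^^^^^^^^^
cv2.error: OpenCV(4.12.0) /io/opencv/modules/calib3d/src/undistort.dispatch.cpp:347: error: (-215:Assertion failed) CV_IS_MAT(_src) && CV_IS_MAT(_dst) && (_src->rows == 1 || _src->cols == 1) && (_dst->rows == 1 || _dst->cols == 1) && _src->cols + _src->rows - 1 == _dst->rows + _dst->cols - 1 && (CV_MAT_TYPE(_src->type) == CV_32FC2 || CV_MAT_TYPE(_src->type) == CV_64FC2) && (CV_MAT_TYPE(_dst->type) == CV_32FC2 || CV_MAT_TYPE(_dst->type) == CV_64FC2) in function 'cvUndistortPointsInternal'
```

Run:
```python
from h import *
im,_=read_camera('top');hsv=cv2.cvtColor(im,cv2.COLOR_RGB2HSV);H,S,V=[hsv[...,i].astype(int) for i in range(3)]
print(hsv[120,278],hsv[157,284],hsv[175,284])
b=hsv[120,278].astype(int)
m=((abs(H-b[0])<12)&(abs(S-b[1])<45)&(V>50)).astype(np.uint8)
k=np.zeros_like(m);k[75:160,228:328]=m[75:160,228:328]
k=cv2.morphologyEx(k,cv2.MORPH_OPEN,np.ones((5,5)));v,u=np.nonzero(k)
print('box',len(v),cv2.minAreaRect(np.float32(plane(np.c_[u,v],'top',.076))*1000))
ye=plane(mask_uv((H>8)&(H<30)&(S>110)&(V>100),(276,148,294,172)),'top',.035)
print('ring',ye.mean(0),len(ye),ye.min(0),ye.max(0),np.linalg.svd(ye-ye.mean(0))[2][0])
print([(c,np.round(q['point'],4)) for c in ['top','side'] for _ in range(3) for q in (read_camera(c),tip_of('eye',c))[1][:1]])
```

```text
[ 63  52 128] [ 21 161 199] [98 26 78]
box 3806 ((652.256591796875, 27.750228881835938), (105.08543395996094, 154.79981994628906), 10.937906265258789)
ring [0.57527503 0.01325855] 86 [0.55530263 0.00705291] [0.59517247 0.0190977 ] [-0.98508412 -0.17207348]
[('top', array([0.5752, 0.0096, 0.023 ])), ('top', array([0.5748, 0.0103, 0.0202])), ('top', array([0.5743, 0.0126, 0.025 ])), ('side', array([0.5723, 0.011 , 0.0228])), ('side', array([0.5741, 0.0127, 0.0218])), ('side', array([0.5759, 0.0116, 0.0236]))]
```

```bash
python3 -m creep '{"offset":[[0,0,0],[0,0,0],[0,0,0],[0,0,0],[0,0,0],[0,0,0],[0,0,0],[0,0,0],[-0.2,0.145,0],[-0.2,0.145,0],[-0.2,0.145,0],[-0.2,0.145,0],[-0.2,0.145,0],[-0.2,0.145,0],[-0.2,0.145,0],[-0.2,0.145,0],[-0.2,0.145,0],[-0.17,0.145,0]],"twist":[[0,0,1],[0,0,1],[0,0,1],[0,0,1],[0,0,1],[0,0,1],[0,0,1],[0,0,1],[0,0,0],[0,0,0],[0,0,0],[0,0,0],[0,0,0],[0,0,0],[0,0,0],[0,0,0],[0,0,0],[0,0,0]],"grip":[-1,-1,-1,-1,-1,-1,-1,-1,-1,-1,-1,-1,-1,-1,-1,-1,-1,-1]}' 80
```

```text
time: 3.55
tool_pos: [0.4206, 0.2494, 0.2455]
tcp_rot: [[-0.024, 1.0, 0.0], [1.0, 0.024, 0.0], [0.0, 0.0, -1.0]]
contact_force: [0.5, 1.6, 0.4]
opening: 0.998
gripper_force: 0.0
```

```bash
python3 -m creep '{"offset":[[0,0,0.2],[0,0,0.2],[0,0,0.2],[0,0,0.2],[0,0,0.2],[0,0,0.15],[0,0,0.15],[0,0,0.11],[0,0,0],[0,0,0],[0,0,0],[0,0,0],[0,0,0],[0,0,0],[0,0,0],[0,0,0],[0,0,0],[0,0,0]],"twist":[[0,0,0],[0,0,0],[0,0,0],[0,0,0],[0,0,0],[0,0,0],[0,0,0],[0,0,0],[0,0,0],[0,0,0],[0,0,0],[0,0,0],[0,0,0],[0,0,0],[0,0,0],[0,0,0],[0,0,0],[0,0,0]],"grip":[-1,-1,-1,-1,-1,-1,-1,-1,-1,1,1,1,1,1,1,1,1,1]}' 80
```

```text
time: 5.8
tool_pos: [0.4202, 0.2508, 0.0343]
tcp_rot: [[-0.024, 1.0, 0.001], [1.0, 0.024, 0.001], [0.0, 0.001, -1.0]]
contact_force: [0.3, -1.5, 5.8]
opening: 0.154
gripper_force: 78.1
```

```bash
python3 -m creep '{"offset":[[0,0,-0.17],[0,0,-0.17],[0,0,-0.17],[0,0,-0.16],[0,0,0],[0,0,0],[0,0,0],[0,0,0],[0,0,0],[0,0,0],[0,0,0],[0,0,0]],"twist":[[0,0,0],[0,0,0],[0,0,0],[0,0,0],[0,0,0.7],[0,0,0.7],[0,0,0.7],[0,0,0.7],[0,0,0.7],[0,0,0.7],[0,0,0.7],[0,0,0.433]],"grip":[1,1,1,1,1,1,1,1,1,1,1,1]}' 80
python3 -m creep '{"offset":[[-0.071,0.127,0],[-0.071,0.127,0],[-0.071,0.127,0],[-0.071,0.127,0],[-0.071,0.127,0],[-0.071,0.127,0],[-0.071,0.127,0],[-0.071,0.127,0],[-0.071,0.127,0],[-0.071,0.127,0],[0,0,0],[0,0,0]],"twist":[[0,0,0],[0,0,0],[0,0,0],[0,0,0],[0,0,0],[0,0,0],[0,0,0],[0,0,0],[0,0,0],[0,0,0],[0,0,0],[0,0,0]],"grip":[1,1,1,1,1,1,1,1,1,1,1,1]}' 80
python3 - <<'E'
from h import *
for c in ['top','side']:
    im,d=read_camera(c)
    cv2.imwrite(f'pics/{c}1.png',cv2.resize(im[80:320,180:480] if c=='side' else im[90:290,180:420],None,fx=2,fy=2)[:,:,::-1])
    for n in ['red_hook_handle','red_hook_centre','red_hook_mid']:
        print(c,n,[(np.round(r['point'],4).tolist(),round(r['confidence'],2)) for r in tip_of(n,c)[:2]])
s=get_state();print(s['time'],s['tool_pos'],s['tcp_rot'][:,1])
E
```

```text
time: 7.3
tool_pos: [0.4196, 0.2504, 0.1338]
tcp_rot: [[0.702, 0.712, -0.001], [0.712, -0.702, -0.0], [-0.001, -0.0, -1.0]]
contact_force: [-1.2, -0.5, -0.6]
opening: 0.154
gripper_force: 77.8
time: 8.8
tool_pos: [0.4809, 0.0415, 0.134]
tcp_rot: [[0.701, 0.714, -0.001], [0.714, -0.701, 0.0], [-0.0, -0.001, -1.0]]
contact_force: [-0.5, -0.1, -0.8]
opening: 0.152
gripper_force: 78.1
top red_hook_handle []
top red_hook_centre []
top red_hook_mid []
side red_hook_handle [([0.4833, 0.0423, 0.1336], 0.69)]
side red_hook_centre []
side red_hook_mid []
9.2 [0.48130194 0.04146062 0.1343298 ] [ 7.14126309e-01 -7.00016866e-01 -2.80081371e-05]
```

View pics/side1.png

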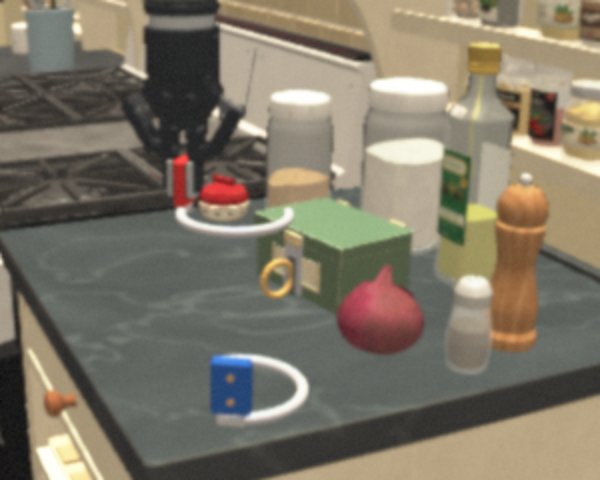

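View pics/top1.png

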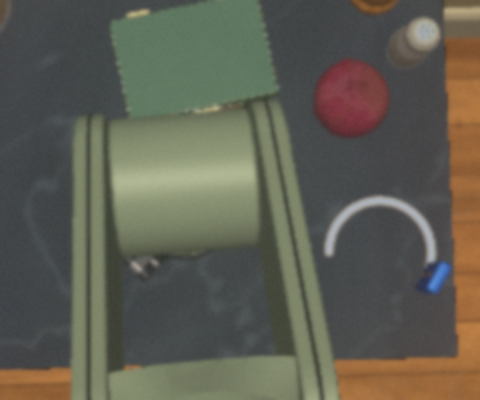

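The side view shows the hook held level: handle at crop (180,180), bar up to (290,212), and the ring free at (277,278). The arm hides the hook from the top camera, so I'll check the pose from the side before going down.

Run:
```python
from h import *
im,_=read_camera('side');hsv=cv2.cvtColor(im,cv2.COLOR_RGB2HSV);S,V=hsv[...,1].astype(int),hsv[...,2].astype(int)
c=camera_info('side');f=210/np.tan(np.radians(c['vertical_fov'])/2)
K=np.array([[f,0,c['cx']],[0,f,c['cy']],[0,0,1.]])
s=get_state();R=s['tcp_rot'];p=s['tool_pos']
def proj(o,ctr=(0,.055,.0293)):  # hook centre in tool, yaw/tilts
    a=np.radians(np.arange(10,206,3));# hook x=-tool y, hook y=-tool x
    L=.055*np.c_[-np.sin(a),-np.cos(a),0*a]
    L=L@cv2.Rodrigues(np.float64(o[3:6]))[0].T@np.eye(3)+0
    W=p+(L+np.array(ctr)+o[:3])@R.T
    return cv2.projectPoints(W,np.float64(c['rvec']),np.float64(c['tvec']),K,np.float64(c['dist']))[0].reshape(-1,2)
q=proj(np.zeros(6))
v=im.copy()
for u in q: cv2.circle(v,(int(round(u[0])),int(round(u[1]))),0,(255,0,0),-1)
cv2.imwrite('pics/side2.png',cv2.resize(v[140:220,245:345],None,fx=6,fy=6,interpolation=0)[:,:,::-1])
```

```text
(no output)
```

View pics/side2.png

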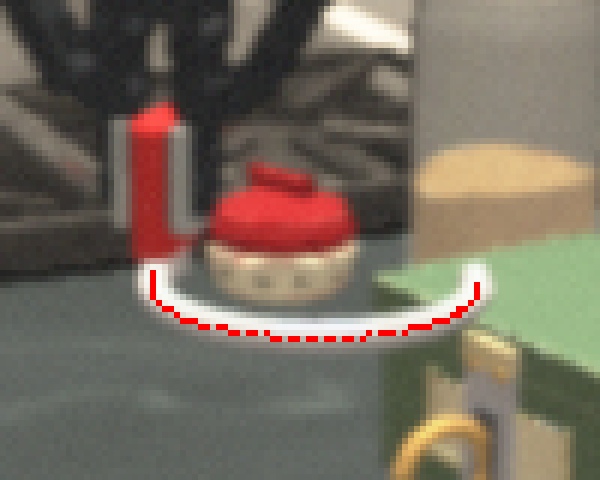

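```bash
python3 -m creep '{"offset":[[0,0,0.1],[0,0,0.1],[0,0,0.1],[0,0,0.1],[0,0,0.1],[0,0,0.05],[0,0,0],[-0.0366,0.0018,0],[-0.0366,0.0018,0],[-0.0366,0.0018,0],[-0.0366,0.0018,0],[-0.0366,0.0018,0],[-0.0366,0.0018,0],[-0.0366,0.0018,0],[-0.0366,0.0018,0],[0,0,0]],"twist":[[0,0,0],[0,0,0],[0,0,0],[0,0,0],[0,0,0],[0,0,0],[0,0,0],[0,0,-0.667],[0,0,-0.667],[0,0,-0.667],[0,0,-0.667],[0,0,-0.667],[0,0,-0.667],[0,0,-0.667],[0,0,-0.667],[0,0,0]],"grip":[1,1,1,1,1,1,1,1,1,1,1,1,1,1,1,1]}' 80
python3 - <<'E'
from h import *
im,d=read_camera('side')
cv2.imwrite('pics/side3.png',cv2.resize(im[150:250,245:370],None,fx=6,fy=6)[:,:,::-1])
s=get_state();R=s['tcp_rot'];print(s['qpos'],s['tool_pos']+.055*R[:,1])
E
```

```text
time: 11.25
tool_pos: [0.466, 0.0011, 0.0524]
tcp_rot: [[-0.023, 1.0, 0.001], [1.0, 0.023, 0.0], [0.0, 0.001, -1.0]]
contact_force: [-1.0, 0.3, -1.6]
opening: 0.154
gripper_force: 78.1
[-2.19654716e-02  3.72904402e-01  2.06713450e+00  1.85164773e-04
  7.00326082e-01 -4.45933273e-02] [0.52099148 0.00253806 0.0524098 ]
```

View pics/side3.png

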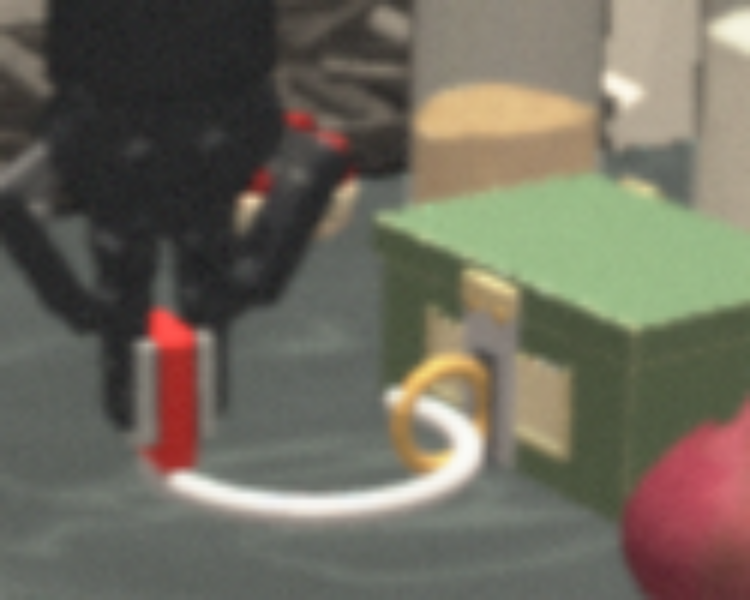

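The tip has gone through the ring: bar entering at crop (430,400), tip out at (392,395). Contact force is negligible, so I'll swing the rest.

```bash
python3 -m creep '{"offset":[[-0.0366,0.0018,0],[-0.0366,0.0018,0],[-0.0366,0.0018,0],[-0.0366,0.0018,0],[-0.0366,0.0018,0],[-0.0366,0.0018,0],[-0.0366,0.0018,0],[-0.0366,0.0018,0],[-0.0366,0.0018,0],[-0.0366,0.0018,0],[-0.0366,0.0018,0],[-0.0366,0.0018,0],[-0.0366,0.0018,0],[-0.0366,0.0018,0],[-0.0257,0.0009,0],[0,0,0]],"twist":[[0,0,-0.667],[0,0,-0.667],[0,0,-0.667],[0,0,-0.667],[0,0,-0.667],[0,0,-0.667],[0,0,-0.667],[0,0,-0.667],[0,0,-0.667],[0,0,-0.667],[0,0,-0.667],[0,0,-0.667],[0,0,-0.667],[0,0,-0.667],[0,0,-0.467],[0,0,0]],"grip":[1,1,1,1,1,1,1,1,1,1,1,1,1,1,1,1]}' 80
python3 - <<'E'
from h import *
im,d=read_camera('side')
cv2.imwrite('pics/side4.png',cv2.resize(im[150:250,245:370],None,fx=6,fy=6)[:,:,::-1])
s=get_state();R=s['tcp_rot'];print(s['tool_pos']+.055*R[:,1],R[:,1])
E
```

```text
time: 13.3
tool_pos: [0.5168, -0.052, 0.052]
tcp_rot: [[-0.997, 0.077, 0.001], [0.077, 0.997, -0.0], [-0.001, 0.0, -1.0]]
contact_force: [-0.4, -0.3, -1.2]
opening: 0.156
gripper_force: 78.1
[0.52071457 0.00286049 0.05194061] [7.73409017e-02 9.97004703e-01 8.14272456e-05]
```

View pics/side4.png

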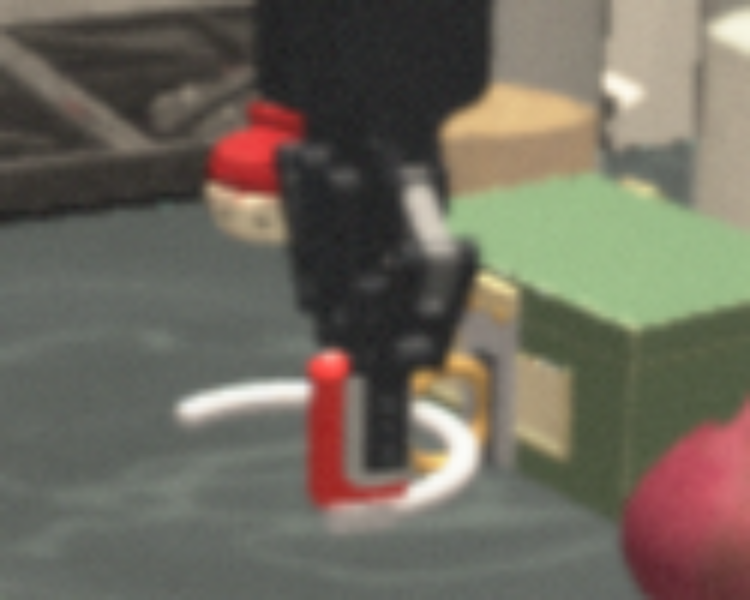

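The ring is now near the middle of the curve, with the bar at crop (440,420), so I lower it with a slight tilt to let the bar rest on the lower rim.

```bash
python3 -m creep '{"offset":[[0,0,0.0235],[0,0,0.0235],[0,0,0.0235],[0,0,0.0235],[0,0,0.007],[0,0,0]],"twist":[[-0.047,-0.175,0],[-0.047,-0.175,0],[-0.047,-0.175,0],[-0.047,-0.175,0],[0,0,0],[0,0,0]],"grip":[1,1,1,1,1,1]}' 80
python3 -m creep '{"offset":[[0,0,0.007],[0,0,0]],"twist":[[0,0,0],[0,0,0]],"grip":[1,1]}' 80
```

```text
time: 14.1
tool_pos: [0.5172, -0.052, 0.0368]
tcp_rot: [[-0.991, 0.075, 0.107], [0.077, 0.997, 0.02], [-0.105, 0.028, -0.994]]
contact_force: [-0.5, -0.1, -1.6]
opening: 0.152
gripper_force: 78.0
time: 14.35
tool_pos: [0.5174, -0.052, 0.0357]
tcp_rot: [[-0.992, 0.074, 0.107], [0.077, 0.997, 0.02], [-0.105, 0.028, -0.994]]
contact_force: [-0.1, -0.6, -1.4]
opening: 0.155
gripper_force: 78.0
```

```bash
python3 -m creep '{"offset":[[0,0,0.007],[0,0,0],[0,0,0],[0,0,0],[0,0,0],[0,0,0],[0,0,0]],"twist":[[0,0,0],[0,0,0],[0,0,0],[0,0,0],[0,0,0],[0,0,0],[0,0,0]],"grip":[1,1,0,0,0,0,0]}' 20
python3 -m creep '{"offset":[[0,0,-0.05],[0,0,-0.1],[0,0,-0.15],[0,0,-0.2],[0,0,-0.2],[0,0,-0.2],[0,0,-0.2],[0,0,0],[0,0,0],[0,0,0],[0,0,0]],"twist":[[0,0,0],[0,0,0],[0,0,0],[0,0,0],[0,0,0],[0,0,0],[0,0,0],[0,0,0],[0,0,0],[0,0,0],[0,0,0]],"grip":[0,0,0,0,0,0,0,0,0,0,0]}'
python3 - <<'E'
from h import *
im,d=read_camera('side')
cv2.imwrite('pics/side5.png',cv2.resize(im[150:250,245:370],None,fx=6,fy=6)[:,:,::-1])
for c in ['side','top']:
  for n in ['red_hook_handle','red_hook_centre','red_hook_mid','eye','blue_hook_handle']:
    read_camera(c);print(c,n,[(np.round(r['point'],4).tolist(),round(r['confidence'],2)) for r in tip_of(n,c)[:2]])
E
```

```text
time: 15.22
tool_pos: [0.5172, -0.052, 0.0345]
tcp_rot: [[-0.992, 0.074, 0.107], [0.077, 0.997, 0.02], [-0.105, 0.028, -0.994]]
contact_force: [0.3, 0.7, -1.0]
opening: 0.501
gripper_force: 0.0
time: 16.6
tool_pos: [0.4993, -0.0552, 0.1977]
tcp_rot: [[-0.992, 0.074, 0.105], [0.077, 0.997, 0.021], [-0.103, 0.028, -0.994]]
contact_force: [0.3, -0.1, -0.5]
opening: 0.504
gripper_force: 0.0
side red_hook_handle [([0.5185, -0.0532, 0.036], 0.66), ([0.5809, 0.0104, 0.0134], 0.45)]
side red_hook_centre [([0.5209, 0.0011, 0.0049], 0.78), ([0.5791, 0.0125, 0.0147], 0.63)]
side red_hook_mid [([0.5762, 0.0128, 0.0152], 0.65)]
side eye [([0.5742, 0.0105, 0.0233], 0.67)]
side blue_hook_handle [([0.4251, -0.2142, 0.0334], 0.75)]
top red_hook_handle []
top red_hook_centre []
top red_hook_mid [([0.5772, 0.0149, 0.0145], 0.65)]
top eye [([0.5732, 0.0115, 0.0255], 0.67)]
top blue_hook_handle [([0.4206, -0.2086, 0.0393], 0.46)]
```

View pics/side5.png

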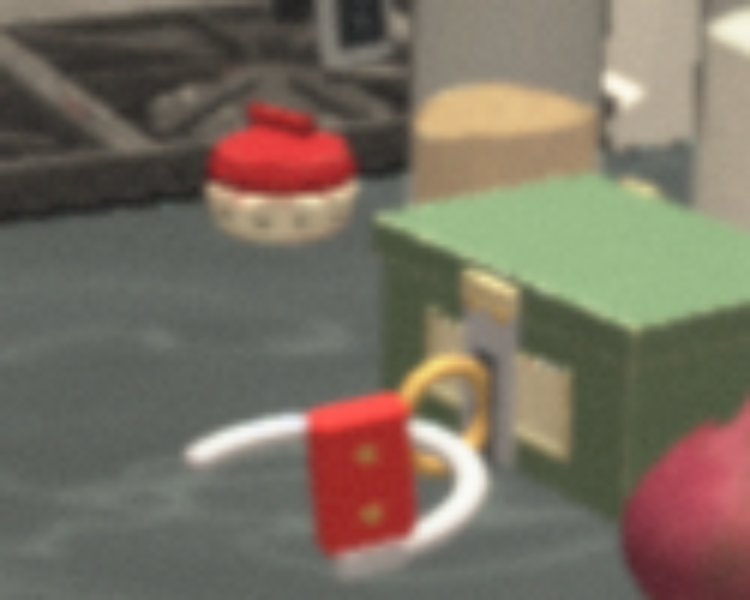

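The hook lies at rest through the ring: handle at crop (365,475), bar passing the ring at (445,430). The middle of its curve is about 9 mm from the ring's centre, the arc's centre is 54 mm from it, and the gripper is clear. Handing in.

```bash
python3 -c "
from rig import *
print(close_job())"
```

```text
the job is handed in; nothing more can be done
None
```

I handed in the job with the red hook set down through the brass ring and released: by camera, its mid-curve is about 9 mm from the ring's centre and the arc's centre about 54 mm from it, the blue hook shows no movement beyond measurement error, and the official verdict was not returned.

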